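# Snap a cartridge fuse into a sloping clip holder and flip its guard shut

### The job

Take the white cartridge fuse with metal end caps from the bench and, with the orange guard still open, snap it into the two copper spring clips under the light bar of the test stand, fully home in both clips and centred between them (either way round). Then tip the orange guard over its snap point so that it springs shut over the fuse. Do not disturb the multimeter, the black relay or the grey relay, and finish with your hand clear of everything.

Things in the scene. Friction and masses are not known exactly. Their poses are not given: they have to be found in the camera images.
- fuse_center (a point): centre of the loose cartridge fuse, a cylinder 140 mm long with its axis along this point's y axis, lying on the bench at the start (this point 14 mm above it). Grasp the white ceramic middle, 84 mm long and 26 mm across, with a thin red band; the bright steel end caps, each 32 mm long and 28 mm across, go into the clips. About 150 g; either end may go either way.
- clip_seat (a point): where the fuse's centre lies when fully home in the fixed holder of the test stand. y: along the seated fuse, level, to the left for one facing the slope; z: normal of the sloping plate, leaning 35 degrees from vertical toward the stand's front, the robot's right; x: up the slope. Push in along -z. The plate (125 mm along x, 260 along y) is 45 mm below. 92 mm is free between the clips.
- clip_left (a point): seat in the left copper spring clip, 54 mm from clip_seat along +y, axes as there. The clip, 16 mm wide along y, is a C of two sprung jaws open to +z: its flared mouth begins at z = +20 mm, 40 mm wide, and narrows to 22 mm at z = +9 mm, where the jaws must spread to 28 mm; then they close round the cap, which a saddle stops when home. A fuse merely resting on the jaws is about 18 mm too high.
- clip_right (a point): seat in the right copper spring clip, 54 mm from clip_seat along -y; the same clip as clip_left. Snapping the fuse into both together takes about 10 N, more only to press it against the saddles.
- light_bar (a point): middle of the lower front edge of the light bar: a fixed grey box 90 mm deep (from here to the stand's rear), 262 wide, underside 346 and top with brackets 380 mm above the bench. It lies over the clips, its front 45 mm farther forward than the seated fuse and 249 mm higher, so a hand there must lean to the stand's front by 25 to 45 degrees. Its uprights stand 139 mm behind this point, 122 mm left and right.
- guard (a joint): angle of the orange spring-hinged guard (rad): 0 = fully open, leaning outward past the right end, as at the start; 1.92 = shut, flat over the right clip and the middle of the fuse. An over-centre spring drives it to one stop or the other: pushed past about 0.9 rad it springs shut by itself, short of about 0.8 it springs back open. Needs about 1 to 3 N at the free edge.
- guard_edge (a point): middle of the free edge of the orange guard, a plate 72 mm wide (along clip_seat's x) and 3 mm thick, 105 mm from hinge line to this edge, with a 10 mm lip. To shut it push its outer face (away from the clips) near this edge toward +y of clip_seat. When open this edge is 36 mm farther out (-y) and 99 mm higher (+z, clip_seat's axes) than the hinge.
- guard_hinge (a point): middle of the guard's hinge line, fixed on the holder 92 mm along -y and 29 mm along +z from clip_seat; the line runs along clip_seat's x axis. Two steel bracket plates, 18 mm wide, hold it, 40 mm up and down the slope from here. The stand's foot under it all is 170 mm deep and 260 mm wide.
- multimeter: yellow and black hand multimeter lying on the bench, 142 x 74 x 44 mm, origin at the centre of its underside, long side along its x axis; leave alone
- black_relay: black relay module, 71 x 23 x 57 mm high, origin at the centre of its underside, long side along its x axis; leave alone
- relay: light grey relay module, 71 x 23 x 57 mm high, origin at the centre of its underside, long side along its x axis; leave alone
- fuse: the same fuse as a body; its origin is on its underside as it lay at the start, 14 mm from its axis (use fuse_center for handling)
There are look-alikes about, which are no part of the job. Leave any blue look-alike of the fuse alone.

How it is judged:
By the outcome, as a careful person would: the job done as asked, in the order asked, and still so for the second after the job is handed in, with the robot touching nothing.
It also fails if it takes over 54 s, if anything falls off the work surface, if the arm or the gripper's body presses on something with over 40 N, if the wrist force passes 120 N, or if a joint passes its speed limit or range.

### The arm

A 6-joint arm with a two-finger parallel gripper is mounted at the origin on a cart in front of the work surface, level with it; the furniture and walls round the work are solid. World frame = base frame: x ahead of the robot, y to its left, z up, the work surface at z = 0. Lengths are in mm, angles in rad, forces in N, time in s.
With the tool pointing down it reaches from about 300 to 775 mm from the base axis. Payload 14.6 kg.
Tool frame: the origin (TCP) lies at the very end of the fingers, on their centre line; the grasp point (between the pads) lies 19 mm behind it; z points along the fingers, y is the line along which they close (so a half turn about z gives the same grasp; the last joint's range is limited). The gripper opens to 94 mm and grips with 3 to 60 N. Pads are 16 mm wide; open, the fingers measure 119 mm over their backs; the gripper's body (75 mm by 177 mm) begins 78 mm behind the grasp point.
Start: joints at [-1.297, 0.3, 1.521, -0, 1.321, -0.067], TCP at [183.825, -518.36, 205.446] pointing down, gripper open.
Joint ranges: [-3.03, 3.03], [-0.79, 2.21], [0.23, 2.52], [-1.04, 4.18], [0, 3.07], [-2.55, 2.55]. Speed limits (rad/s): [2.22, 2.22, 2.57, 3.14, 3.14, 3.14].

### API

Orientations are given as [roll, pitch, yaw] about the fixed x, y, z axes, in that order (R = Rz(yaw) Ry(pitch) Rx(roll)).
In Python, from cell import manip, optics gives the robot as it stands.
- The arm moves only by the shell command python3 -m crank 'ROWS' [FORCE]. ROWS is JSON, a list of rows, each a list of 7 numbers: the opening in per cent of the stroke, from 0 (shut) to 100 (fully open), then the shift along the tool's x, y, z in mm, then the turn, a rotation vector about the tool's x, y, z in rad. A call has 1 to 10 rows; each row is the pose to reach, as a shift and turn from the pose commanded when the call began, along the tool's axes at that moment; what a row does not reach only later rows make up. A row lasts 1/10 s, in which the tool goes at most 50 mm and 8.59 degrees, less where a joint would pass 70% of its speed; a pose out of reach is approached as far as the arm can. A call with a gripper value outside its range is refused whole. The fingers move at their own pace and stop on an object; FORCE is the grip in N (left out, the last holds). Time passes only in rows, so rows that repeat a pose let the fingers close. It gives the time, the measured TCP pose, the force, the opening and the grip force at its end, in the units of the state.
- manip.read_state(): the state, without advancing time (a new reading comes with each control period).
- optics.camera(name): name is "scene" or "top" or "wrist"; returns (picture, depth): 400x640x3 uint8, red, green, blue; 400x640 float32, mm along the optical axis (not along the pixel's ray), 0 where there is no reading.
- optics.calibration(name): a dict with "camera_matrix" (3x3 intrinsics, pixels), "R" (3x3) and "t" (3): a world point X has camera coordinates R X + t. Camera axes: x right, y down, z forward; pixel columns grow to the right and rows downward; lengths in mm; the calibration is good to about 2 mm. The wrist camera is an equidistant fisheye: a pixel r from the principal point sees the ray r / f radians off the axis. A picture is of the moment at which its call begins: read the wrist's pose just before it. calibration takes no time and is no camera call; for the wrist camera it gives the pose at the moment of the call.
- manip.sign_off(): hands the job in; it is judged then, once.
The state is a dict: "clock": time; "joints": joint angles; "qd": joint speeds; "effort": joint torques, N m; "eef_pos": TCP position; "eef_rot": TCP orientation; "wrist_force": force on the tool from outside, world axes, zero at the start; "moment": the same for the moment, N m; "finger_gap": finger opening in mm; "finger_force": force on a finger pad.
Only numpy, scipy, OpenCV 4.12 (cv2) and the standard library are available. Lean on these libraries where they do the work, as an engineer would, in place of code of your own. Each camera call takes 0.05 s, during which the arm holds its last target. There are 200 camera calls.

## Working session

There is one attempt and no reset: what is moved stays moved. The work goes in short steps, Python scripts to look and compute and a shell command to move; the robot and the scene stay as the last step left them, time stands still between calls to the robot, and variables do not carry over. Pictures are saved under pics/ and viewed, at most 10 in all, crops included, and the job is handed in when it is done.

```bash
ls; mkdir -p pics
python3 - <<'E'
from cell import manip, optics
import cv2, numpy as np
for n in ("scene","top"):
    p,d=optics.camera(n); cv2.imwrite(f"pics/{n}0.png",p[:,:,::-1]); np.savez(f"{n}0.npz",p=p,d=d)
    c=optics.calibration(n); print(n,np.round(c["camera_matrix"],1).tolist(),np.round(c["R"],3).tolist(),np.round(c["t"],1).tolist(), (d>0).mean())
print(manip.read_state())
E
```

```text
pics
scene [[433.9, 0.0, 316.9], [0.0, 433.9, 201.4], [0.0, 0.0, 1.0]] [[0.914, -0.406, 0.007], [-0.287, -0.659, -0.695], [0.287, 0.633, -0.719]] [-474.3, 275.8, 1320.0] 0.99588671875
top [[402.8, 0.0, 314.7], [0.0, 402.8, 196.5], [0.0, 0.0, 1.0]] [[0.257, -0.966, -0.011], [-0.813, -0.21, -0.543], [0.522, 0.148, -0.84]] [-124.4, 512.5, 1249.0] 0.995984375
{'clock': 0.1, 'joints': array([-1.29659498e+00,  3.00407406e-01,  1.52150702e+00, -4.86249552e-06,
        1.32071992e+00, -6.66118501e-02]), 'qd': array([ 1.65230607e-04, -1.83887321e-03, -1.83406978e-03, -1.48130544e-03,
        8.08361777e-05, -1.82748481e-03]), 'effort': array([ 3.00133841e-03, -5.32642865e+01, -3.53282046e+01,  7.09149381e-02,
        2.35203240e-02, -5.43443230e-05]), 'eef_pos': array([ 183.76521627, -518.14119753,  204.95260451]), 'eef_rot': array([-3.14055296e+00, -6.46381393e-05,  3.40814374e-01]), 'wrist_force': array([-0.43833168,  0.0699847 , -1.14153544]), 'moment': array([-0.01499556, -0.01601845, -0.00309245]), 'finger_force': 0.0, 'finger_gap': 94.12794336779709}
```

View pics/scene0.png

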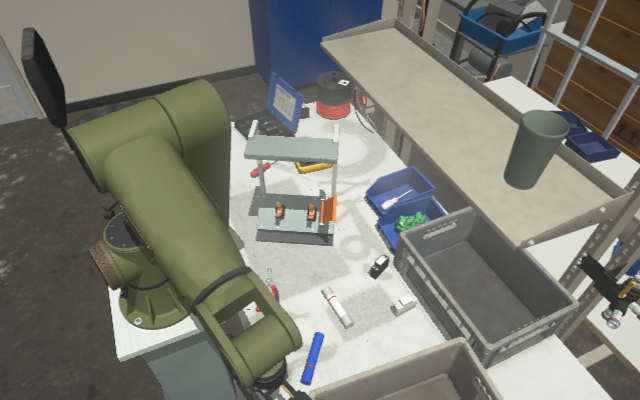

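View pics/top0.png

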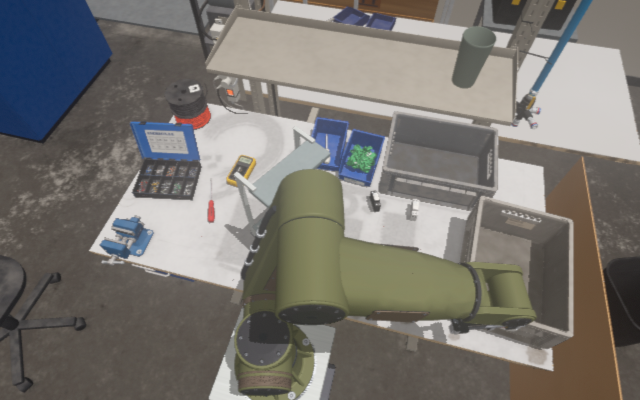

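The scene view shows the white fuse at about (337,307), the blue look-alike at (313,357), and the stand with copper clips at (280,210) and (313,212). The orange guard is at (328,208), with the black relay at (378,266) and the grey relay at (403,305). In the top view the arm hides the fuse and clips; the light bar is at (290,165) and the multimeter at (240,170).

```bash
cat > h.py <<'E'
import numpy as np, cv2
from cell import manip, optics
def world(name,d,c=None):
    c=c or optics.calibration(name); K=np.array(c["camera_matrix"]);R=np.array(c["R"]);t=np.array(c["t"])
    v,u=np.mgrid[:d.shape[0],:d.shape[1]]
    x=(u-K[0,2])/K[0,0];y=(v-K[1,2])/K[1,1]
    if name=="wrist":
        r=np.hypot(x,y);s=np.where(r>1e-9,np.tan(np.minimum(r,1.5))/np.maximum(r,1e-9),1);x,y=x*s,y*s
    P=np.stack([x*d,y*d,d],-1)
    return (P-t)@R
E
python3 - <<'E'
from h import *
z=np.load("scene0.npz");p,d=z["p"].astype(int),z["d"];W=world("scene",d)
cv2.imwrite("pics/c1.png",cv2.resize(z["p"][110:330,235:435,::-1],None,fx=3.6,fy=2.7,interpolation=2)[:600,:800])
hsv=cv2.cvtColor(z["p"],cv2.COLOR_RGB2HSV)
def rep(n,m):
    P=W[m&(d>0)]; print(n,len(P),"med",np.round(np.median(P,0)),"min",np.round(P.min(0)),"max",np.round(P.max(0)))
V,U=np.mgrid[:400,:640]
box=lambda a,b,c,e:(U>=a)&(U<b)&(V>=c)&(V<e)
rep("bench",box(350,370,300,320))
fm=box(310,365,280,335)&(W[...,2]>6)&(W[...,2]<60); rep("fuse",fm)
P=W[fm];c=P.mean(0);u,s,vt=np.linalg.svd(P-c,full_matrices=False);a=(P-c)@vt[0];print(c,vt[0],np.percentile(a,[0,2,98,100]))
rep("or",box(310,345,190,230)&(hsv[...,0]<14)&(hsv[...,1]>190)&(hsv[...,2]>150))
rep("cuL",box(268,292,195,225)&(hsv[...,0]<18)&(hsv[...,1]>90));rep("cuR",box(300,320,195,225)&(hsv[...,0]<18)&(hsv[...,1]>90))
rep("bartop",box(240,345,130,160)&(abs(W[...,2]-380)<8));rep("bar",box(240,345,130,165)&(W[...,2]>340)&(W[...,2]<390))
m=box(240,345,130,165)&(abs(W[...,2]-380)<8);print(cv2.boxPoints(cv2.minAreaRect(W[m][:,:2].astype(np.float32))))
rep("relayB",box(365,392,250,280)&(W[...,2]>10));rep("relayG",box(388,418,290,318)&(W[...,2]>10))
m=box(245,345,195,250)&(W[...,2]>10)&(W[...,2]<130);rep("plate",m)
E
```

```text
bench 399 med [ 525. -295.   -0.] min [ 478. -335.   -7.] max [ 567. -256.   24.]
fuse 463 med [ 460. -278.   25.] min [ 367. -342.    6.] max [ 557. -195.   33.]
[ 456.97132214 -274.09513262   23.23545754] [-0.04484591 -0.99893383 -0.01095631] [-79.29670784 -74.99357359  60.61073821  67.96981062]
  return _methods._mean(a, axis=axis, dtype=dtype,
  ret = um.true_divide(
Traceback (most recent call last):
ValueError: zero-size array to reduction operation minimum which has no identity
```

View pics/c1.png

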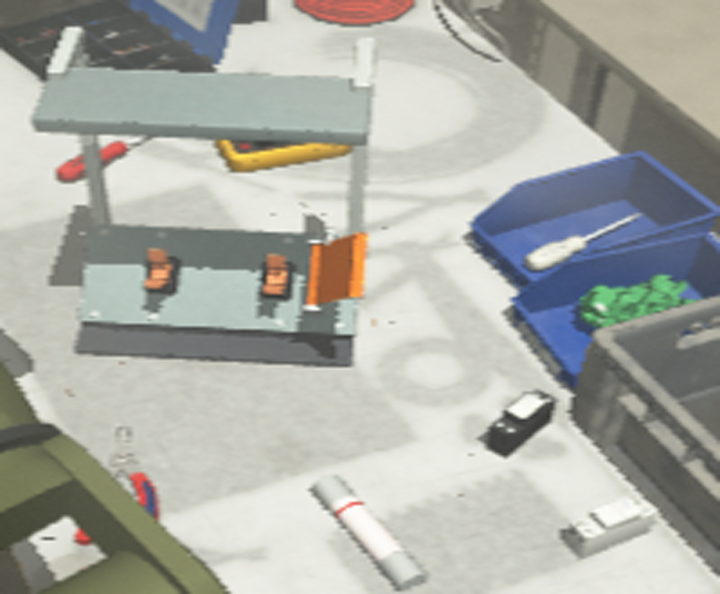

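The crop shows the fuse from (325,487) to (408,575) with a red band near its upper end. The clips are at (160,270) and (277,278), and the open guard is at (338,270).

Run:
```python
from h import *
z=np.load("scene0.npz");p,d=z["p"].astype(int),z["d"];W=world("scene",d)
hsv=cv2.cvtColor(z["p"],cv2.COLOR_RGB2HSV)
def rep(n,m):
    P=W[m&(d>0)]
    if len(P): print(n,len(P),"med",np.round(np.median(P,0)),"p3",np.round(np.percentile(P,3,axis=0)),"p97",np.round(np.percentile(P,97,axis=0)))
    else: print(n,0)
V,U=np.mgrid[:400,:640]
box=lambda a,b,c,e:(U>=a)&(U<b)&(V>=c)&(V<e)
fm=(box(310,365,280,335)&(W[...,2]>9)&(W[...,2]<45)).astype(np.uint8)
n,l,st,_=cv2.connectedComponentsWithStats(fm);print(st)
fm=l==1+np.argmax(st[1:,4]);rep("fuse",fm)
P=W[fm];print(cv2.minAreaRect(P[:,:2].astype(np.float32)),np.round(cv2.boxPoints(cv2.minAreaRect(P[:,:2].astype(np.float32)))))
print("guard hsv",hsv[208,328],hsv[205,326],"cu",hsv[212,279],hsv[210,312])
warm=((hsv[...,0]<20)&(hsv[...,1]>100)&(hsv[...,2]>60))
n,l,st,_=cv2.connectedComponentsWithStats((warm&box(260,345,180,235)).astype(np.uint8))
for i in range(1,n):
    if st[i,4]>10: print(st[i]);rep("  ",l==i)
m=box(240,345,130,165)&(abs(W[...,2]-380)<10);rep("bartop",m);print(np.round(cv2.boxPoints(cv2.minAreaRect(W[m][:,:2].astype(np.float32)))))
rep("relayB",box(365,392,250,280)&(W[...,2]>10));rep("relayG",box(388,418,290,318)&(W[...,2]>10))
# plate plane fit
m=box(262,325,210,232)&(W[...,2]>10)&~warm;P=W[m]
for k in range(5):
    c=P.mean(0);nn=np.linalg.svd(P-c,full_matrices=False)[2][2];r=(P-c)@nn;P=P[abs(r)<max(4,1.5*r.std())]
print("plate",len(P),c,nn*np.sign(nn[2]),r.std())
# top camera bar
z=np.load("top0.npz");d=z["d"];W=world("top",d);m=box(240,335,130,210)&(abs(W[...,2]-380)<8);rep("bar top cam",m);print(np.round(cv2.boxPoints(cv2.minAreaRect(W[m][:,:2].astype(np.float32)))))
```

```text
[[     0      0    640    400 255553]
 [   321    286     33     42    425]
 [   314    332      9      3     22]]
fuse 425 med [ 460. -273.   25.] p3 [ 446. -335.   13.] p97 [ 478. -201.   30.]
((462.58355712890625, -265.5917663574219), (27.27581787109375, 143.17874145507812), 5.730214595794678) [[ 442. -196.]
 [ 456. -338.]
 [ 483. -335.]
 [ 469. -193.]]
guard hsv [ 11 160 150] [ 11 161 149] cu [ 14 125 245] [ 10 131 166]
[320 196  17  27 351]
   349 med [541. -31. 168.] p3 [525. -78.  49.] p97 [591.  46. 216.]
[276 203   7  14  62]
   62 med [422.  97.  95.] p3 [405.  64.  76.] p97 [433. 108. 126.]
[308 205   7  14  76]
   76 med [517.  44.  96.] p3 [498.  13.  71.] p97 [531.  59. 125.]
bartop 859 med [471.  59. 371.] p3 [359. -10. 370.] p97 [594. 152. 381.]
[[330.  78.]
 [559. -36.]
 [611.  67.]
 [381. 182.]]
relayB 249 med [ 635. -204.   44.] p3 [ 610. -219.   13.] p97 [ 675. -184.   59.]
relayG 362 med [ 640. -351.   43.] p3 [ 608. -359.   13.] p97 [ 699. -318.   60.]
plate 599 [455.67803459  59.23407477  50.60725188] [0.40519871 0.64239636 0.65049283] 10.701458954876557
bar top cam 617 med [471.  85. 374.] p3 [356.  -7. 372.] p97 [605. 186. 382.]
[[326.  84.]
 [561. -32.]
 [624.  96.]
 [389. 212.]]
```

```bash
cat >> h.py <<'E'
from scipy.spatial.transform import Rotation as Ro
def pose(s=None):
    s=s or manip.read_state(); return np.array(s["eef_pos"]),Ro.from_euler("xyz",s["eef_rot"]).as_matrix()
def to(pos,R,note="",base=None):
    p,R0=base or pose(); sh=R0.T@(np.array(pos)-p); rv=Ro.from_matrix(R0.T@R).as_rotvec()
    print(note,"shift",np.round(sh,1).tolist(),"turn",np.round(rv,3).tolist(),"rows>=",round(max(np.linalg.norm(sh)/50,np.linalg.norm(rv)/0.15),1))
def down(yaw): return Ro.from_euler("xyz",[np.pi,0,yaw]).as_matrix()
E
python3 - <<'E'
from h import *
to([463,-266,200],down(np.arctan2(.995,-.098)))
p,R=pose();c=optics.calibration("wrist");C=-np.array(c["R"]).T@np.array(c["t"]);print("cam in tool",R.T@(C-p),"axes",np.round(R.T@np.array(c["R"]).T,2),np.round(c["camera_matrix"],1))
E
```

```text
shift [347.5, -144.3, 5.1] turn [-0.001, -0.001, -1.328] rows>= 8.9
cam in tool [  68.53712297    0.56012498 -180.24901429] axes [[ 0.   -0.97 -0.24]
 [ 1.    0.    0.  ]
 [-0.   -0.24  0.97]] [[309.7   0.  319.5]
 [  0.  309.7 197. ]
 [  0.    0.    1. ]]
```

```bash
python3 -m crank '[[100,347.5,-144.3,0,0,0,-1.33],[100,347.5,-144.3,0,0,0,-1.33],[100,347.5,-144.3,0,0,0,-1.33],[100,347.5,-144.3,0,0,0,-1.33],[100,347.5,-144.3,0,0,0,-1.33],[100,347.5,-144.3,0,0,0,-1.33],[100,347.5,-144.3,0,0,0,-1.33],[100,347.5,-144.3,0,0,0,-1.33],[100,347.5,-144.3,0,0,0,-1.33],[100,347.5,-144.3,0,0,0,-1.33]]'
python3 - <<'E'
from h import *
s=manip.read_state();print(s["joints"],s["eef_pos"])
c=optics.calibration("wrist");p,d=optics.camera("wrist");np.savez("w1.npz",p=p,d=d);cv2.imwrite("pics/w1.png",p[:,:,::-1])
W=world("wrist",d,c)
n,l,st,ce=cv2.connectedComponentsWithStats(((W[...,2]>9)&(W[...,2]<60)&(d>0)).astype(np.uint8))
for i in range(1,n):
    if st[i,4]>300:
        P=W[l==i]; r=cv2.minAreaRect(P[:,:2].astype(np.float32)); print(st[i],np.round(np.median(P,0)),np.percentile(P[:,2],98).round(),[np.round(x,1) for x in r])
hsv=cv2.cvtColor(p,cv2.COLOR_RGB2HSV)
m=((hsv[...,0]<20)&(hsv[...,1]>100)&(hsv[...,2]>60)&(d>0)).astype(np.uint8)
n,l,st,ce=cv2.connectedComponentsWithStats(m)
for i in range(1,n):
    if st[i,4]>40: print("warm",st[i],np.round(np.median(W[l==i],0)))
E
```

```text
clock: 1.1
eef_pos: [463.4, -265.5, 205.0]
eef_rot: [-3.141, -0.001, 1.674]
wrist_force: [-0.9, -0.5, 0.3]
finger_gap: 93.6
finger_force: 0.0
[-5.88862719e-01  2.65333182e-01  1.56626670e+00 -6.92952075e-05
  1.31087833e+00 -6.92441839e-01] [ 463.39616351 -265.51563985  205.01240216]
[  18    0   89   72 3268] [ 56. -77.  17.] 58.0 [array([ 29.5, -83. ]), array([217. ,  78.2]), np.float64(22.0)]
[ 156    1   79  118 2030] [ 305. -143.   15.] 18.0 [array([ 299.9, -120.7]), array([154.5,  71.1]), np.float64(69.6)]
[383   0  37  16 314] [546. -32.  11.] 12.0 [array([544.7, -35.1]), array([48. , 22.1]), np.float64(12.7)]
[ 510    0  115  164 8612] [803. -94.  38.] 58.0 [array([822.2, -50.2]), array([248.3, 204.9]), np.float64(85.7)]
[ 594    0   46   66 1569] [950.  79.  37.] 58.0 [array([996.2,  83.6]), array([158.7, 122.4]), np.float64(24.5)]
[ 308  121   24  116 2515] [ 463. -261.   27.] 30.0 [array([ 463.4, -265.3]), array([ 27.1, 139.8]), np.float64(5.5)]
[ 438  127   63   35 1409] [ 633. -198.   46.] 59.0 [array([ 642.9, -196.6]), array([71.5, 23.6]), np.float64(25.6)]
[ 433  150   82  128 3106] [ 692. -296.   34.] 59.0 [array([ 670.8, -287.4]), array([186.9,  78.3]), np.float64(84.3)]
[ 563  185   62   78 3032] [ 962. -284.   11.] 58.0 [array([ 925.9, -289.7]), array([ 90.6, 133.1]), np.float64(0.7)]
[ 193  328  101   25 1156] [ 357. -526.   24.] 48.0 [array([ 376. , -526.8]), array([ 19.5, 149.8]), np.float64(85.7)]
warm [157  45  42  57 549] [ 273. -144.   15.]
warm [192  53  27  65 537] [ 311. -160.   15.]
warm [308 155  22   4  66] [ 460. -238.   26.]
warm [137 265  23  17 101] [ 414. -241.  318.]
warm [478 264  18  13  70] [ 509. -232.  314.]
warm [489 270  16  23  83] [ 509. -232.  321.]
warm [135 287   8  19  47] [ 414. -245.  324.]
warm [400 342  17   8  45] [ 483. -245.  331.]
```

View pics/w1.png

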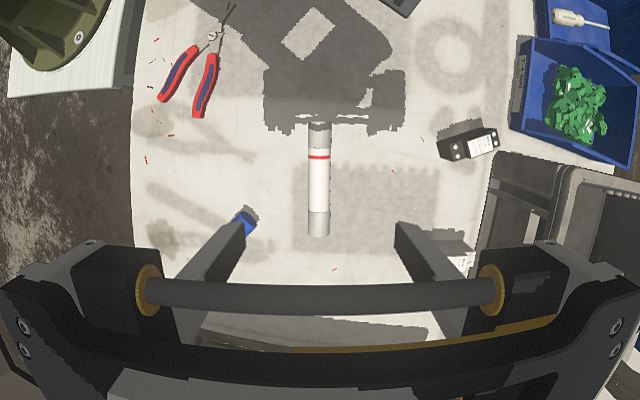

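The wrist view shows the fuse upright in the picture, from (320,121) to (319,236), midway between the open fingers. The red band is at (319,156), the black relay at (468,145), and the tip of the blue look-alike is at (245,215), clear of the white fuse. Before grasping I'll look at the stand with the empty hand.

```bash
cat >> h.py <<'E'
def seatR(yaw):
    y=np.array([np.cos(yaw),np.sin(yaw),0]); f=np.array([-y[1],y[0],0]); f=f if f[1]<0 else -f
    z=np.cos(np.radians(35))*np.array([0,0,1])+np.sin(np.radians(35))*f
    return np.stack([np.cross(y,z),y,z],1)
def toolR(S): # tool x=+seat y, tool z=-seat z
    z=-S[:,2];x=S[:,1]; return np.stack([x,np.cross(z,x),z],1)
E
python3 - <<'E'
from h import *
S=seatR(np.arctan2(.46,-.888));print(S)
to([413,-45,205],toolR(S))
E
```

```text
[[ 0.37678281 -0.88793607 -0.26382617]
 [ 0.72735465  0.45996688 -0.50929921]
 [ 0.57357644  0.          0.81915204]]
 shift [224.9, -28.3, 0.2] turn [-0.559, 0.303, -0.963] rows>= 7.7
```

```bash
python3 -m crank '[[100,225,-28,0,-0.56,0.3,-0.96],[100,225,-28,0,-0.56,0.3,-0.96],[100,225,-28,0,-0.56,0.3,-0.96],[100,225,-28,0,-0.56,0.3,-0.96],[100,225,-28,0,-0.56,0.3,-0.96],[100,225,-28,0,-0.56,0.3,-0.96],[100,225,-28,0,-0.56,0.3,-0.96],[100,225,-28,0,-0.56,0.3,-0.96],[100,225,-28,0,-0.56,0.3,-0.96]]'
python3 - <<'E'
from h import *
s=manip.read_state();print(s["joints"],s["eef_pos"])
c=optics.calibration("wrist");p,d=optics.camera("wrist");np.savez("w2.npz",p=p,d=d,R=c["R"],t=c["t"],K=c["camera_matrix"]);cv2.imwrite("pics/w2.png",p[:,:,::-1])
W=world("wrist",d,c)
hsv=cv2.cvtColor(p,cv2.COLOR_RGB2HSV)
m=((hsv[...,0]<20)&(hsv[...,1]>100)&(hsv[...,2]>60)&(d>0)).astype(np.uint8)
n,l,st,ce=cv2.connectedComponentsWithStats(m)
for i in range(1,n):
    if st[i,4]>40: print("warm",st[i],np.round(np.median(W[l==i],0)),np.round(np.percentile(W[l==i],3,axis=0)),np.round(np.percentile(W[l==i],97,axis=0)))
E
```

```text
clock: 2.05
eef_pos: [412.5, -46.2, 204.9]
eef_rot: [2.531, -0.001, 2.658]
wrist_force: [0.1, 0.4, 0.1]
finger_gap: 94.1
finger_force: 0.0
[-0.58975472 -0.01768488  2.0058433   0.63543423  1.29094723 -1.90067182] [412.45657368 -46.21765269 204.88115442]
warm [424  54  21  19 226] [423. 379.  22.] [408. 371.   9.] [443. 396.  28.]
warm [441  85  11   8  62] [484. 404.  21.] [466. 367.  12.] [494. 415.  46.]
warm [ 43 112  77  21 662] [ 270. -142.   16.] [ 245. -179.   13.] [ 291. -112.   18.]
warm [336 123  46  17 657] [419.  96. 100.] [402.  66.  66.] [430. 111. 127.]
warm [432 140  27  71 513] [627. 319.  14.] [584. 310.   3.] [711. 375.  27.]
warm [ 53 144  72  44 659] [ 308. -157.   16.] [ 296. -200.   11.] [ 321. -122.   18.]
warm [ 498  159   30   53 1004] [850. 616.  38.] [819. 598.   6.] [932. 692.  70.]
warm [334 213  43  25 632] [514.  46.  98.] [496.  15.  70.] [541.  61. 126.]
warm [ 322  261   68   25 1536] [536.  -1. 132.] [521. -30. 107.] [550.  28. 158.]
warm [481 265  23  33 166] [376. -55. 325.] [373. -59. 320.] [379. -52. 329.]
warm [135 266  26  33 177] [ 339. -125.  272.] [ 337. -129.  265.] [ 343. -122.  276.]
warm [480 297  23  19  94] [382. -61. 328.] [377. -62. 324.] [386. -59. 330.]
warm [136 300  11  14  44] [ 344. -131.  275.] [ 341. -132.  273.] [ 346. -129.  276.]
warm [ 294  313  139   40 2919] [537. -53. 192.] [ 363. -101.  163.] [553. -19. 320.]
warm [427 326  24  20  83] [376. -78. 323.] [ 373.  -81. -592.] [2258.  686.  325.]
warm [473 332  20   9  41] [379. -72. 331.] [372. -76. 330.] [381. -69. 334.]
warm [446 336  20   9  46] [376. -77. 327.] [374. -79. 326.] [378. -74. 328.]
```

View pics/w2.png

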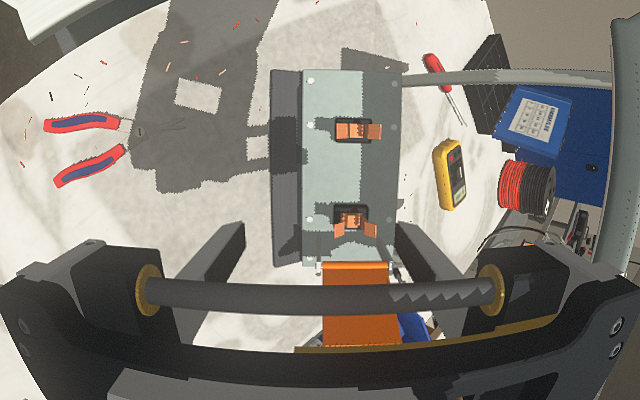

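The wrist view shows the plate at columns 302–400. The left clip is at (358,131), the right clip at (355,225), the guard hinge bar at (355,267), and the open guard rises toward the camera at (355,300).

Run:
```python
from h import *
z=np.load("w2.npz");p,d=z["p"],z["d"];c=dict(camera_matrix=z["K"],R=z["R"],t=z["t"]);W=world("wrist",d,c)
hsv=cv2.cvtColor(p,cv2.COLOR_RGB2HSV);V,U=np.mgrid[:400,:640]
warm=(hsv[...,0]<20)&(hsv[...,1]>100)&(hsv[...,2]>60)
# plate plane
m=(U>312)&(U<390)&(V>85)&(V<255)&~warm&(d>0);P=W[m]
for k in range(12):
    cc=np.median(P,0) if k==0 else P.mean(0);n=np.linalg.svd(P-P.mean(0),full_matrices=False)[2][2];n*=np.sign(n[2]);r=(P-P.mean(0))@n;P=P[abs(r-np.median(r))<max(2.5,1.2*r.std())]
print("plane n",n,"tilt",np.degrees(np.arccos(n[2])),"yaw",np.degrees(np.arctan2(n[1],n[0])),len(P),r.std())
n0=P.mean(0)
# plate region
m=(abs((W-n0)@n)<4)&(d>0)&(U>290)&(U<405)&(V>60)&(V<262)
y=np.cross([0,0,1],n);y/=np.linalg.norm(y);y=y if y[0]<0 else -y;S=np.stack([np.cross(y,n),y,n],1)
q=(W[m]-n0)@S;print("plate rect",cv2.minAreaRect(q[:,:2].astype(np.float32)),np.percentile(q,[.5,99.5],axis=0))
for name,v0,v1 in(("L",110,150),("R",200,246)):
    m=warm&(U>328)&(U<390)&(V>v0)&(V<v1)&(d>0);q=(W[m]-n0)@S
    for lo,hi in((50,70),(30,50),(10,30)):
        k=(q[:,2]>lo)&(q[:,2]<hi);qq=q[k]
        if k.sum()>5: print(name,lo,k.sum(),np.round(np.percentile(qq,[2,50,98],axis=0),1).tolist())
m=warm&(U>290)&(U<440)&(V>255)&(V<350)&(d>0);q=(W[m]-n0)@S;q=q[abs(q[:,0])<80];
print("guard",np.round(np.percentile(q,[1,50,99],axis=0),1).tolist())
np.savez("seat.npz",S=S,n0=n0)
print("yaw of y",np.degrees(np.arctan2(y[1],y[0])),n0)
```

```text
plane n [-0.2731907  -0.50335031  0.8197593 ] tilt 34.93929396466985 yaw -118.49066163640752 10522 0.7797173387340535
plate rect ((3.710601806640625, -2.8108062744140625), (137.97467041015625, 256.3209533691406), 1.2650898694992065) [[ -62.55166178 -125.16485066   -3.29499182]
 [  62.33725243  122.67267733    2.61063068]]
L 50 349 [[-21.7, 40.1, 54.7], [12.9, 48.0, 60.8], [23.0, 55.6, 66.5]]
L 30 173 [[-5.0, 40.4, 30.1], [2.0, 47.3, 31.4], [13.5, 55.3, 40.2]]
L 10 130 [[-20.3, 40.0, 16.4], [-4.3, 50.2, 21.8], [10.9, 56.5, 29.9]]
R 50 289 [[-21.5, -67.5, 53.4], [13.1, -59.2, 61.0], [22.8, -52.2, 66.3]]
R 30 177 [[-12.9, -67.0, 30.2], [2.1, -59.5, 31.7], [14.2, -52.1, 45.3]]
R 10 142 [[-20.1, -71.1, 16.7], [0.3, -57.0, 22.5], [11.2, -51.3, 29.9]]
guard [[-38.7, -131.5, 75.2], [-4.5, -120.7, 147.4], [35.4, 4.7, 329.9]]
yaw of y 151.5093383635925 [471.83473693  91.06627716  60.398281  ]
```

Run:
```python
from h import *
z=np.load("seat.npz");S,n0=z["S"],z["n0"];seat=n0+S@[.65,-5.95,45.3];np.savez("seat2.npz",S=S,seat=seat)
print("seat",seat,"S",S.tolist()); y=S[:,1];f=np.array([S[0,2],S[1,2],0]);f/=np.linalg.norm(f);print("light bar pred",seat+45*f+[0,0,249],"hinge",seat+S@[0,-92,29],"edge",seat+S@[0,-128,128])
to([463.4,-265.3,60],down(1.672),"above fuse");
```

```text
seat [464.94279722  65.89457946  97.90563763] S [[0.3910379086565399, -0.8788948708009832, -0.27319070275769375], [0.7204822442445694, 0.4770155197472332, -0.5033503051042937], [0.5727082064383469, -0.0, 0.8197593002084038]]
light bar pred [443.47709883  26.34431027 346.90563763] hinge [537.87859495   7.41199279 121.67865734] edge [542.47293072 -59.59224612 202.83482806]
above fuse shift [-147.5, -222.4, 21.5] turn [0.558, -0.3, 0.952] rows>= 7.6
```

```bash
python3 -m crank '[[60,-147,-222,21,0.558,-0.3,0.952],[60,-147,-222,21,0.558,-0.3,0.952],[60,-147,-222,21,0.558,-0.3,0.952],[60,-147,-222,21,0.558,-0.3,0.952],[60,-147,-222,21,0.558,-0.3,0.952],[60,-147,-222,21,0.558,-0.3,0.952],[60,-147,-222,21,0.558,-0.3,0.952],[60,-147,-222,21,0.558,-0.3,0.952],[60,-147,-222,21,0.558,-0.3,0.952],[60,-147,-222,21,0.558,-0.3,0.952]]' 40
python3 - <<'E'
from h import *
to([463.4,-265.3,3.5],down(1.672))
E
```

```text
clock: 3.1
eef_pos: [465.5, -263.6, 61.7]
eef_rot: [3.136, 0.001, 1.679]
wrist_force: [0.5, 0.3, 0.3]
finger_gap: 56.6
finger_force: 0.0
 shift [-1.4, -2.6, 58.2] turn [0.005, 0.001, 0.007] rows>= 1.2
```

```bash
python3 -m crank '[[60,-1.4,-1.5,20,0.003,0,0.005],[60,-1.4,-1.5,40,0.003,0,0.005],[60,-1.4,-1.5,52,0.003,0,0.005],[60,-1.4,-1.5,57,0.003,0,0.005],[60,-1.4,-1.5,57,0.003,0,0.005],[0,-1.4,-1.5,57,0.003,0,0.005],[0,-1.4,-1.5,57,0.003,0,0.005],[0,-1.4,-1.5,57,0.003,0,0.005],[0,-1.4,-1.5,57,0.003,0,0.005],[0,-1.4,-1.5,57,0.003,0,0.005]]' 45
```

```text
clock: 4.1
eef_pos: [464.1, -265.5, 4.6]
eef_rot: [3.141, 0.001, 1.673]
wrist_force: [-0.9, -0.6, 1.4]
finger_gap: 24.7
finger_force: 45.0
```

Run:
```python
from h import *
z=np.load("seat2.npz");S,seat=z["S"],z["seat"];T=toolR(S)
p,R=pose();print("lift: tool z -130");b=(p+[0,0,120],R)
to(seat+S@[-35,0,95],T,"via (from start)",(p,R))
to(seat+S@[-35,0,95],T,"via (after lift 120)",b)
print(manip.read_state()["joints"])
```

```text
lift: tool z -130
via (from start) shift [260.8, -12.1, -151.4] turn [-0.56, 0.297, -0.94] rows>= 7.6
via (after lift 120) shift [260.9, -12.2, -31.4] turn [-0.56, 0.297, -0.94] rows>= 7.6
[-5.88014881e-01  5.21657215e-01  1.73082507e+00 -3.55838243e-04
  8.87948003e-01 -6.90183666e-01]
```

```bash
python3 -m crank '[[0,0,0,-20,0,0,0],[0,0,0,-60,0,0,0],[0,30,0,-100,0,0,0],[0,70,0,-120,-0.08,0.04,-0.13],[0,110,-4,-130,-0.15,0.08,-0.26],[0,150,-6,-140,-0.23,0.12,-0.39],[0,190,-8,-150,-0.3,0.16,-0.5],[0,220,-10,-151,-0.38,0.2,-0.63],[0,245,-12,-151,-0.45,0.24,-0.76],[0,261,-12,-151,-0.53,0.28,-0.88]]'
python3 - <<'E'
from h import *
z=np.load("seat2.npz");S,seat=z["S"],z["seat"]
to(seat+S@[-35,0,95],toolR(S),"via");to(seat+S@[0,0,65],toolR(S),"pre")
s=manip.read_state();print(s["joints"])
E
```

```text
clock: 5.1
eef_pos: [424.8, -5.4, 155.7]
eef_rot: [2.567, -0.018, 2.578]
wrist_force: [-0.2, 0.3, -1.7]
finger_gap: 25.3
finger_force: 45.0
via shift [-1.3, -1.0, -0.8] turn [-0.035, 0.022, -0.065] rows>= 0.5
pre shift [1.6, 34.9, 28.0] turn [-0.035, 0.022, -0.065] rows>= 0.9
[-0.45845156  0.01703177  2.08636437  0.65723022  1.08997321 -1.78885211]
```

```bash
python3 -m crank '[[0,-1.3,-1,-0.8,-0.035,0.022,-0.065],[0,-1.3,10,-0.8,-0.035,0.022,-0.065],[0,0,25,15,-0.035,0.022,-0.065],[0,1.6,35,28,-0.035,0.022,-0.065],[0,1.6,35,28,-0.035,0.022,-0.065],[0,1.6,35,28,-0.035,0.022,-0.065]]'
python3 - <<'E'
from h import *
z=np.load("seat2.npz");S,seat=z["S"],z["seat"]
to(seat+S@[0,0,65],toolR(S),"pre");s=manip.read_state();P0,R0=pose(s);print(s["joints"])
c=optics.calibration("wrist");p,d=optics.camera("wrist");np.savez("w3.npz",p=p,d=d,R=c["R"],t=c["t"],K=c["camera_matrix"]);cv2.imwrite("pics/w3.png",p[:,:,::-1])
q=(world("wrist",d,c)-P0)@R0  # tool frame
m=(d>0)&(abs(q[...,0])<90)&(abs(q[...,1])<18)&(q[...,2]<12)&(q[...,2]>-40)&(q[...,0]>9)
print(m.sum(),np.round(np.percentile(q[m],[.5,50,99.5],axis=0),1).tolist())
for a,b in((10,25),(25,40),(40,55),(55,75)):
    k=m&(q[...,0]>a)&(q[...,0]<b)
    if k.sum(): print(a,k.sum(),np.round(np.percentile(q[k],[2,50,98],axis=0),1).tolist())
E
```

```text
clock: 5.7
eef_pos: [447.9, 31.8, 150.9]
eef_rot: [2.536, -0.003, 2.639]
wrist_force: [0.6, -1.0, -0.6]
finger_gap: 24.7
finger_force: 45.0
pre shift [1.3, 0.9, 0.3] turn [-0.004, 0.001, -0.007] rows>= 0.1
[-0.3644307   0.06647806  2.06084367  0.70919544  1.0485883  -1.80707024]
5475 [[9.1, -13.1, -25.3], [41.6, 0.7, -21.9], [69.8, 14.0, -11.1]]
10 1204 [[10.4, -11.7, -23.9], [17.5, 0.2, -21.5], [24.7, 12.6, -12.8]]
25 1261 [[25.3, -11.7, -24.0], [32.5, 0.7, -21.7], [39.7, 12.6, -14.5]]
40 1419 [[40.3, -12.1, -24.8], [47.6, 0.7, -22.3], [54.6, 13.1, -13.5]]
55 1472 [[55.2, -12.0, -24.8], [62.6, 0.7, -22.3], [69.8, 13.3, -14.8]]
```

View pics/w3.png

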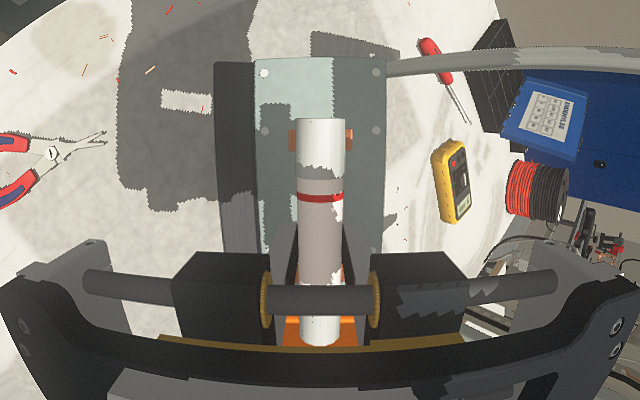

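The wrist view shows the fuse held straight, from (320,118) to (320,345), with the left clip's jaws on both sides of its far cap at (291,140) and (350,140). The fuse axis lies 11 mm behind the TCP and is centred along the tool's x.

```bash
python3 -m crank '[[0,1,0.4,10,-0.004,0.001,-0.007],[0,1,0.4,25,-0.004,0.001,-0.007],[0,1,0.4,37,-0.004,0.001,-0.007],[0,1,0.4,42,-0.004,0.001,-0.007],[0,1,0.4,42,-0.004,0.001,-0.007],[0,1,0.4,42,-0.004,0.001,-0.007]]' 50
python3 - <<'E'
from h import *
z=np.load("seat2.npz");S,seat=z["S"],z["seat"]
to(seat+S@[-.4,0,-11],toolR(S),"home");s=manip.read_state();P0,R0=pose(s);print(R0.T@s["wrist_force"])
c=optics.calibration("wrist");p,d=optics.camera("wrist");W=world("wrist",d,c);q=(W-seat)@S
hsv=cv2.cvtColor(p,cv2.COLOR_RGB2HSV);V,U=np.mgrid[:400,:640]
m=(hsv[...,0]<20)&(hsv[...,1]>100)&(hsv[...,2]>60)&(d>0)&(abs(q[...,1]-54)<15)&(abs(q[...,2])<40)
for sg in(1,-1):
    k=m&(q[...,0]*sg>14); print(k.sum(),np.round(np.percentile(q[k],[2,50,98],axis=0),1).tolist() if k.sum() else "")
k=(d>0)&(abs(q[...,0])<20)&(q[...,2]>40)&(q[...,2]<60)&(q[...,1]>15)&(q[...,1]<90);print("fuse",np.round(np.percentile(q[k],[1,50,99],axis=0),1).tolist())
E
```

```text
clock: 6.35
eef_pos: [458.7, 53.2, 116.4]
eef_rot: [2.531, 0.0, 2.645]
wrist_force: [-0.2, -0.0, -1.4]
finger_gap: 24.7
finger_force: 50.0
home shift [0.5, 0.5, 34.3] turn [0.001, -0.0, 0.001] rows>= 0.7
[ 0.19035434 -0.86691516  1.05137698]
350 [[15.6, 46.8, 13.6], [19.3, 54.3, 17.8], [22.9, 61.5, 21.2]]
328 [[-22.9, 46.6, 14.4], [-19.4, 54.1, 18.4], [-16.0, 61.4, 21.2]]
fuse [[-12.3, 15.7, 40.2], [-0.3, 44.3, 45.5], [11.2, 69.1, 48.2]]
```

```bash
python3 -m crank '[[0,0.5,0.5,6,0,0,0],[0,0.5,0.5,12,0,0,0],[0,0.5,0.5,16,0,0,0],[0,0.5,0.5,19,0,0,0],[0,0.5,0.5,22,0,0,0],[0,0.5,0.5,25,0,0,0],[0,0.5,0.5,27,0,0,0],[0,0.5,0.5,29,0,0,0],[0,0.5,0.5,30.5,0,0,0],[0,0.5,0.5,30.5,0,0,0]]'
python3 - <<'E'
from h import *
z=np.load("seat2.npz");S,seat=z["S"],z["seat"]
to(seat+S@[-.4,0,-11],toolR(S),"home");s=manip.read_state();P0,R0=pose(s);print(R0.T@s["wrist_force"])
E
```

```text
clock: 7.4
eef_pos: [466.6, 69.6, 91.2]
eef_rot: [2.531, -0.0, 2.645]
wrist_force: [5.1, 3.5, -7.9]
finger_gap: 24.7
finger_force: 50.0
home shift [-0.3, 0.1, 3.2] turn [0.001, -0.001, 0.0] rows>= 0.1
[-2.84677623  0.01649324  9.59189279]
```

```bash
python3 -m crank '[[0,-0.3,0,1.5,0,0,0],[0,-0.3,0,3,0,0,0],[0,-0.3,0,4,0,0,0],[0,-0.3,0,4.5,0,0,0],[0,-0.3,0,4.5,0,0,0]]'
python3 - <<'E'
from h import *
z=np.load("seat2.npz");S,seat=z["S"],z["seat"]
to(seat+S@[-.4,0,-11],toolR(S),"home");s=manip.read_state();P0,R0=pose(s);print(R0.T@s["wrist_force"],s["moment"])
c=optics.calibration("wrist");p,d=optics.camera("wrist");np.savez("w4.npz",p=p,d=d,R=c["R"],t=c["t"],K=c["camera_matrix"]);W=world("wrist",d,c);q=(W-seat)@S
k=(d>0)&(abs(q[...,0])<3)&(q[...,2]>5)&(q[...,2]<40)&(q[...,1]>40)&(q[...,1]<90);print("fuse",np.round(np.percentile(q[k],[1,50,99],axis=0),1).tolist())
E
```

```text
clock: 7.9
eef_pos: [467.9, 70.9, 88.9]
eef_rot: [2.531, 0.001, 2.646]
wrist_force: [-21.9, -15.0, 27.7]
finger_gap: 24.8
finger_force: 50.0
home shift [0.2, -0.0, 0.3] turn [0.001, -0.0, 0.002] rows>= 0.0
[ 12.11439927  -3.45281773 -36.19768675] [-0.17351813  2.01382147  1.25522582]
fuse [[-2.8, 40.2, 11.7], [-0.2, 54.9, 13.2], [2.8, 69.5, 14.7]]
```

```bash
python3 -m crank '[[0,0,0,-1.5,0,0,0],[10,0,0,-1.5,0,0,0],[40,0,0,-1.5,0,0,0],[60,0,0,-1.5,0,0,0],[60,0,0,-1.5,0,0,0],[60,0,0,-12,0,0,0],[60,0,0,-40,0,0,0],[60,0,-5,-80,0,0,0],[60,0,-15,-110,0,0,0],[60,0,-20,-120,0,0,0]]'
python3 - <<'E'
from h import *
z=np.load("seat2.npz");S,seat=z["S"],z["seat"]
s=manip.read_state();P0,R0=pose(s);print((P0-seat)@S)
c=optics.calibration("wrist");p,d=optics.camera("wrist");cv2.imwrite("pics/w5.png",p[:,:,::-1]);W=world("wrist",d,c);q=(W-seat)@S
m=(d>0)&(abs(q[...,0])<20)&(q[...,2]>2)&(q[...,2]<30)&(abs(q[...,1])<80)
for a,b in((-75,-62),(-62,-45),(-40,-20),(-15,15),(20,40),(45,62),(62,75)):
    k=m&(q[...,1]>a)&(q[...,1]<b)
    if k.sum():
        kk=k&(abs(q[...,0])<4); print(a,k.sum(),np.round(np.percentile(q[k],[1,50,99],axis=0),1).tolist(),"top",np.round(np.median(q[kk][:,2]),1) if kk.sum() else None)
E
```

```text
clock: 8.95
eef_pos: [427.5, -5.3, 176.9]
eef_rot: [2.531, 0.004, 2.643]
wrist_force: [0.5, -0.2, 0.5]
finger_gap: 56.2
finger_force: 0.0
[-20.65286976  -1.07181065 110.81478808]
-75 165 [[-13.0, -69.7, 4.3], [-1.0, -65.9, 11.6], [11.8, -62.1, 14.5]] top 13.6
-62 672 [[-19.6, -61.8, 4.1], [-0.1, -53.0, 12.6], [19.5, -45.2, 18.0]] top 13.4
-40 536 [[-12.9, -39.5, 2.7], [-0.8, -30.1, 11.1], [12.7, -20.2, 13.9]] top 12.6
-15 836 [[-13.1, -14.5, 2.3], [-1.2, 0.3, 11.0], [11.9, 14.7, 14.0]] top 12.6
20 575 [[-12.7, 20.3, 2.7], [-0.9, 30.0, 11.2], [11.9, 39.9, 13.9]] top 12.8
45 842 [[-19.9, 45.4, 7.4], [-0.2, 53.6, 12.8], [19.7, 61.7, 18.6]] top 13.4
62 268 [[-13.5, 62.3, 3.8], [-0.9, 66.1, 11.4], [13.2, 69.9, 14.3]] top 13.3
```

View pics/w5.png

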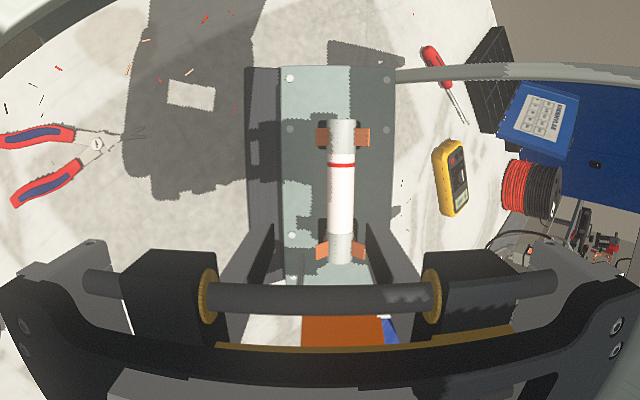

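The fuse is fully home: both cap tops are at about 13.4 mm, so the axis is at seat height, and its ends are at -69.7 and +69.9. The picture shows it in both clips at (343,137) and (340,250), with the guard still open at (345,330). Next I go round outside the guard with the fingers closed.

```bash
python3 -m crank '[[0,0,0,-45,0,0,0],[0,0,0,-80,0,0,0],[0,-45,0,-82,0,0,0],[0,-90,0,-82,0,0,0],[0,-135,0,-82,0,0,0],[0,-170,0,-82,0,0,0],[0,-170,0,-82,0,0,0],[0,-170,0,-82,0,0,0]]'
python3 - <<'E'
from h import *
z=np.load("seat2.npz");S,seat=z["S"],z["seat"]
s=manip.read_state();P0,R0=pose(s);print((P0-seat)@S,s["joints"]);to(seat+S@[-10,-170,102],toolR(S))
E
```

```text
clock: 9.8
eef_pos: [554.7, -125.1, 240.3]
eef_rot: [2.531, -0.003, 2.645]
wrist_force: [-0.3, 0.5, 0.0]
finger_gap: 0.3
finger_force: 0.0
[ -20.92719694 -169.99741136  188.337228  ] [-0.56509085  0.30693215  1.54527907  0.62166251  1.38210745 -1.78845449]
 shift [-0.2, 10.8, 86.3] turn [0.001, -0.003, -0.001] rows>= 1.7
```

```bash
python3 -m crank '[[0,0,5,40,0,0,0],[0,0,11,75,0,0,0],[0,0,11,86,0,0,0],[0,0,11,86,0,0,0],[0,15,11,86,0,0,0],[0,30,11,86,0,0,0],[0,40,11,86,0,0,0],[0,50,11,86,0,0,0],[0,60,11,86,0,0,0],[0,68,11,86,0,0,0]]'
python3 - <<'E'
from h import *
z=np.load("seat2.npz");S,seat=z["S"],z["seat"]
s=manip.read_state();P0,R0=pose(s);print((P0-seat)@S,R0.T@s["wrist_force"])
E
```

```text
clock: 10.8
eef_pos: [522.0, -41.9, 178.1]
eef_rot: [2.531, 0.001, 2.645]
wrist_force: [-0.1, 0.1, 1.2]
finger_gap: 0.0
finger_force: 0.3
[  -9.45519909 -101.61479817  104.38533922] [ 0.08339831  0.71139727 -0.9519731 ]
```

```bash
python3 -m crank '[[0,8,0,1,0,0,0],[0,16,0,2,0,0,0],[0,24,0,2,0,0,0],[0,32,0,2,0,0,0],[0,40,0,2,0,0,0],[0,48,0,2,0,0,0],[0,54,0,2,0,0,0],[0,58,0,2,0,0,0],[0,58,0,2,0,0,0]]'
python3 - <<'E'
from h import *
z=np.load("seat2.npz");S,seat=z["S"],z["seat"]
s=manip.read_state();P0,R0=pose(s);print((P0-seat)@S,R0.T@s["wrist_force"])
p,d=optics.camera("scene");W=world("scene",d);q=(W-seat)@S
cv2.imwrite("pics/s6.png",cv2.resize(p[110:260,220:380,::-1],None,fx=4,fy=4,interpolation=2))
hsv=cv2.cvtColor(p,cv2.COLOR_RGB2HSV);m=(hsv[...,0]<16)&(hsv[...,1]>120)&(d>0)&(abs(q[...,0])<50)&(q[...,1]<40)&(q[...,1]>-150)&(abs(q[...,2])<160)
print(m.sum(),np.round(np.percentile(q[m],[3,25,50,75,97],axis=0)).tolist())
E
```

```text
clock: 11.7
eef_pos: [471.9, -13.3, 176.2]
eef_rot: [2.531, 0.0, 2.645]
wrist_force: [0.2, -0.0, -0.6]
finger_gap: 0.8
finger_force: 0.0
[ -9.48495982 -43.92315635 102.15523158] [-0.23068381 -0.27529154  0.54069688]
135 [[-35.0, -97.0, -47.0], [-23.0, -94.0, 28.0], [-4.0, -89.0, 30.0], [20.0, -72.0, 33.0], [33.0, 3.0, 36.0]]
```

View pics/s6.png

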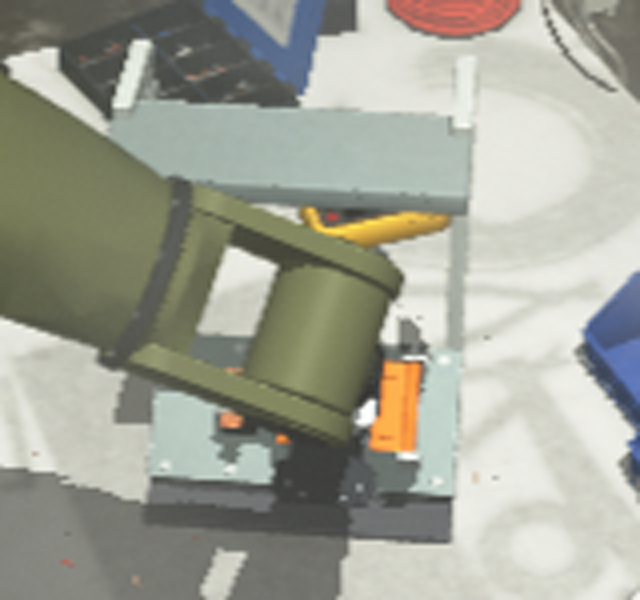

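The scene crop shows the orange guard lying flat at (395,405), at hinge height (z about 30), so it has sprung shut. I'll retreat and verify.

```bash
python3 -m crank '[[0,0,-5,-30,0,0,0],[0,0,-20,-70,0,0,0],[0,0,-45,-100,0,0,0],[0,0,-80,-120,0,0,0],[0,0,-100,-130,0,0,0],[0,0,-100,-130,0,0,0],[0,0,-100,-130,0,0,0]]'
python3 - <<'E'
from h import *
z=np.load("seat2.npz");S,seat=z["S"],z["seat"]
c=optics.calibration("wrist");p,d=optics.camera("wrist");q=(world("wrist",d,c)-seat)@S;cv2.imwrite("pics/w7.png",p[:,:,::-1])
hsv=cv2.cvtColor(p,cv2.COLOR_RGB2HSV);m=(hsv[...,0]<16)&(hsv[...,1]>120)&(d>0)&(abs(q[...,0])<50)&(q[...,1]<40)&(q[...,1]>-150)&(abs(q[...,2])<160)
print(m.sum(),np.round(np.percentile(q[m],[3,25,50,75,97],axis=0)).tolist())
m=(d>0)&(abs(q[...,0])<4)&(q[...,2]>2)&(q[...,2]<30)&(q[...,1]>25)&(q[...,1]<80);print("fuse",np.round(np.percentile(q[m],[1,50,99],axis=0),1).tolist())
s=manip.read_state();print(s["clock"],s["eef_pos"],s["wrist_force"])
p,d=optics.camera("scene");W=world("scene",d);V,U=np.mgrid[:400,:640]
for n,b in(("B",(365,392,250,280)),("G",(388,418,290,318))):
    m=(U>=b[0])&(U<b[1])&(V>=b[2])&(V<b[3])&(W[...,2]>10);print(n,np.round(np.median(W[m],0)))
E
```

```text
clock: 12.45
eef_pos: [397.9, -151.1, 225.3]
eef_rot: [2.531, -0.0, 2.644]
wrist_force: [0.6, 0.5, -1.1]
finger_gap: 0.2
finger_force: 0.0
994 [[-36.0, -95.0, -45.0], [-25.0, -87.0, 30.0], [-3.0, -55.0, 31.0], [20.0, -7.0, 33.0], [34.0, 28.0, 37.0]]
fuse [[-4.0, 25.3, 11.2], [-0.3, 47.9, 13.1], [3.8, 70.2, 15.2]]
12.5 [ 398.01215246 -150.62214755  225.37488073] [-0.10506333  0.65575311 -0.46149965]
B [ 635. -205.   45.]
G [ 639. -352.   43.]
```

View pics/w7.png

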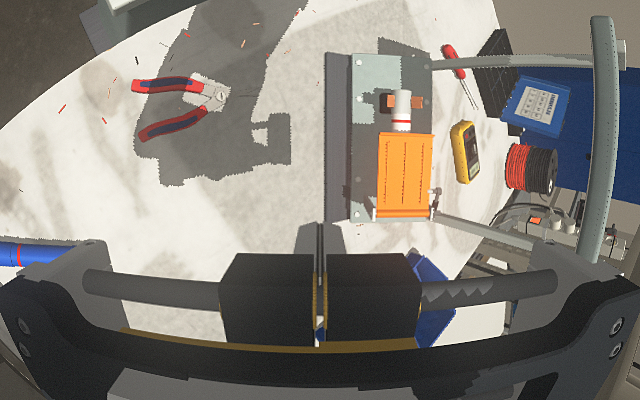

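The guard lies flat over the fuse at (405,170), and the left cap is still in its clip at (400,100). The hand is clear and the relays have not moved.

```bash
python3 -c "
from cell import manip
print(manip.sign_off())"
```

```text
the job is handed in; nothing more can be done
None
```

The fuse is snapped fully home and centred in both clips, the orange guard has sprung shut over it, both relays are where they were and the multimeter was never approached; I handed the job in at about 12.5 s with the hand clear.

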